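# Back off the knurled nut and slide the strap clear

## Robot

A 6-joint arm with a two-finger parallel gripper is mounted at the origin on the work surface. World frame = base frame: x ahead of the robot, y to its left, z up, the work surface at z = 0. Lengths are in m, angles in rad, forces in N, time in s.
With the tool pointing down it reaches from about 0.425 to 0.95 m from the base axis. Payload 14.7 kg.
Tool frame: the origin (TCP) lies on the centre line of the jaws, within the pads' length; the fingertips stand 11 mm ahead of it and the grasp point (between the pads) lies 8 mm behind it; z points along the fingers, y is the line along which they close (so a half turn about z gives the same grasp; the last joint's range is limited). The gripper opens to 85 mm and grips with 20 to 120 N. Pads are 22 mm wide; open, the fingers measure 114 mm over their backs; the gripper's body (76 mm by 85 mm) begins 54 mm behind the grasp point. The pads swing forward as they close: fully open they stand 13 mm farther back than shut.
Start: joints at [1.112, 0.48, 1.596, -0, 1.065, -0.047], TCP at [0.26, 0.596, 0.242] pointing down, gripper open.
Joint ranges: [-2.75, 2.75], [-0.82, 2.05], [0.23, 2.67], [-1.56, 4.7], [0.09, 2.69], [-2.92, 2.92]. Speed limits (rad/s): [1.89, 1.89, 2.39, 3.01, 3.01, 3.01].

## Interface

Orientations are given as a rotation vector (axis times angle).
In Python, from station import readout, get_image, robot gives the robot as it stands.
- The arm moves only by the tool step_arm, never from a script. Its arguments are lists of equal length, an entry for each row: "dr": the turn, a rotation vector about the tool's x, y, z in rad, a list of three; "slide": the shift along the tool's x, y, z in cm, a list of three; "gripper": the closure, from 0 (fully open) to 1 (shut). A call has 1 to 20 rows; each row is the pose to reach, as a shift and turn from the pose commanded when the call began, along the tool's axes at that moment; what a row does not reach only later rows make up. A row lasts 1/8 s, in which the tool goes at most 62.5 mm and 10.7 degrees, less where a joint would pass 70% of its speed; a pose out of reach is approached as far as the arm can. A call with a gripper value outside its range is refused whole. The fingers move at their own pace and stop on an object; "squeeze" is the grip in N (left out, the last holds). Time passes only in rows, so rows that repeat a pose let the fingers close. It gives the time, the measured TCP pose, the force, the opening and the grip force at its end, in the units of the state.
- readout.get_obs(): the state, without advancing time (a new reading comes with each control period).
- get_image(name): name is "side" or "top" or "wrist"; returns a dict with "frame" (384x512x3 uint8, red, green, blue), "vfov" (degrees; the focal length in pixels is half the picture's height over the tangent of half this angle, whatever the lens; pixels are square), "cx", "cy" (the principal point, pixels), "R" (3x3) and "t" (3): a world point X has camera coordinates R X + t; the wrist camera has in their place "tool_from_camera" (4x4, takes a point from camera to tool coordinates, whose origin is the TCP and whose axes are the flange's). Camera axes: x right, y down, z forward; pixel columns grow to the right and rows downward; lengths in m; the calibration is good to about 2 mm. A picture is of the moment at which its call begins: read the wrist's pose just before it. There is no depth.
- robot.sign_off(): hands the job in; it is judged then, once.
The state is a dict: "t": time; "joint_positions": joint angles; "joint_velocities": joint speeds; "joint_efforts": joint torques, N m; "ee_pos": TCP position; "tcp_rot": TCP orientation; "contact_force": force on the tool from outside, world axes, zero at the start; "wrist_torque": the same for the moment, N m; "grip_width": finger opening in m; "gripper_force": force on a finger pad.
Only numpy, scipy, OpenCV 4.12 (cv2) and the standard library are available. Lean on these libraries where they do the work, as an engineer would, in place of code of your own. Each camera call takes 0.05 s, during which the arm holds its last target. There are 200 camera calls.

## Task

Free the mould plate's clamp: without gripping the nut, roll a fingertip lightly round its knurled rim to loosen it, anticlockwise seen from above, by two full turns (to within a quarter turn). Then push the lip of the forked strap away from the nut until the strap's fork no longer reaches under the nut. Do not lift the strap, leave the other things on the bench where they are, and finish clear.

Things in the scene. Friction and masses are not known exactly. Their poses are not given: they have to be found in the camera images.
- fixture: fixed mould plate on a dark steel plate and a wooden bearer. Origin on the bench under the stud's axis; z up; y along the plate, the way the strap slides back. Reaches x = -58 to 58, y = -63 to 198 mm; top 48 mm above the bench. A 12 mm upright stud at x = y = 0 rises to 98 mm. Two rails, tops 56 mm above the bench, flank the strap (x = 26 to 32 mm either side, y = 41 to 180 mm)
- nut (a joint): angle of the nut on its stud, rad: 0 = tight as at the start, grows as it is loosened (anticlockwise from above); one turn = 6.283, two turns = 12.57. It stays where it is left (thread friction about 0.05 N m), rises 4 mm a turn and meets no stop before four turns
- nut_mid (a point): middle of the steel nut's knurled rim, on its vertical axis, 73 mm above the bench when tight; rises with the nut. Rim 20 mm high (63 to 83 mm above the bench when tight), 57 mm in diameter over 24 rounded upright ridges 2 mm proud of the 53 mm body. A touch of 3 to 10 N turns it. Under it a plain collar 32 mm in diameter rests on the strap when tight
- nut_pip (a point): top of a small dark pip, 5 mm in diameter, 3.5 mm high, on the nut's upper face, 19 mm from the axis: it shows how far the nut has turned. When tight it lies on the fixture's -y side
- strap: loose dark steel forked strap, 50 mm wide, 8 mm thick, about 0.35 kg, between the rails. Origin under it at the stud when clamped, 48 mm above the bench; y towards its lip. Reaches y = -26 (fork's open ends, 16 mm slot round the stud) to 95 mm. Two 5 mm lugs on the fork's ends catch the nut's collar until the nut has risen over 5 mm. The fork is clear of the nut after sliding 55 mm
- strap_lip (a point): middle of the inner face (towards the nut) of the upstanding lip across the strap's tail: lip 50 mm wide, 10 mm thick, 56 to 78 mm above the bench; inner face 85 mm from the strap's origin. Push here in the strap's +y; it slides at 1 to 4 N
- oil_bottle: bystander: white bottle 36 mm in diameter, 85 mm high, standing; origin under its centre
- locating_ring: bystander: flat steel ring 60 mm in diameter, 14 mm high; origin under its centre
- driver: bystander: screwdriver lying on the bench; origin under its middle, x along it to the tip
- pin_cup: bystander: small aluminium cup 52 mm in diameter, 45 mm high; origin under its centre
- end_stop (a point): middle of the end stop's face, a low steel bar (top 58 mm above the bench) across the rails at the fixture's y = 169 mm: the strap's tail meets it after sliding 74 mm
- nut_rise: the nut as a whole, rim and collar; origin on its axis under the collar, 56 mm above the bench when tight; it rises with the nut but does not turn
Not all that is in view belongs to the job. Of the things shaped like the strap, the steel one is meant.

How it is judged:
By the outcome, as a careful person would: the job done as asked, in the order asked, and still so for the second after the job is handed in, with the robot touching nothing.
It also fails if it takes over 61 s, if anything falls off the work surface, if the arm or the gripper's body presses on something with over 40 N, if the wrist force passes 120 N, or if a joint passes its speed limit or range.

## Working session

There is one attempt and no reset: what is moved stays moved. The work goes in short steps, Python scripts to look and compute and a tool call to move; the robot and the scene stay as the last step left them, time stands still between calls to the robot, and variables do not carry over. Pictures are saved under pics/ and viewed, at most 10 in all, crops included, and the job is handed in when it is done.

Besides the shell and the picture viewer there is one more tool, called in YAML: its name, and indented under it one key for each argument. step_arm: Moves the arm, as the interface text tells. Its arguments: {"type":"object","properties":{"dr":{"type":"array","items":{"type":"array","items":{"type":"number"}}},"slide":{"type":"array","items":{"type":"array","items":{"type":"number"}}},"gripper":{"type":"array","items":{"type":"number"}},"squeeze":{"type":"number"}},"required":["dr","slide","gripper"]}

```bash
mkdir -p pics; ls
python3 - <<'E'
from station import readout,get_image
import cv2,numpy as np
o=readout.get_obs()
print({k:np.round(v,3).tolist() for k,v in o.items()})
for n in("side","top"):
    d=get_image(n);cv2.imwrite(f"pics/{n}0.png",d["frame"][:,:,::-1]);print(n,d["vfov"],d["cx"],d["cy"],np.round(d["R"],4).tolist(),d["t"])
E
```

```text
pics
{'t': 0.0, 'joint_positions': [1.112, 0.481, 1.597, 0.0, 1.065, -0.047], 'joint_velocities': [-0.0, 0.001, 0.001, -0.0, 0.001, 0.002], 'joint_efforts': [0.003, -95.065, -43.018, 0.0, 0.012, -0.0], 'ee_pos': [0.26, 0.595, 0.242], 'tcp_rot': [-0.642, -3.075, 0.002], 'contact_force': [0.511, 0.12, -0.043], 'wrist_torque': [0.012, -0.054, -0.005], 'gripper_force': 0.0, 'grip_width': 0.085}
side 53.07866468456942 248.18630929142964 196.68870556859054 [[0.7022, -0.7119, -0.0123], [-0.5067, -0.4875, -0.7111], [0.5002, 0.5056, -0.703]] [-0.48256714  0.35355293  0.45624744]
top 48.04649097907856 255.38363402042773 194.24909642512424 [[0.0, -0.9998, -0.0194], [-0.9804, 0.0038, -0.1969], [0.197, 0.019, -0.9802]] [-0.04215621  0.62763892  0.90216882]
```

View pics/top0.png

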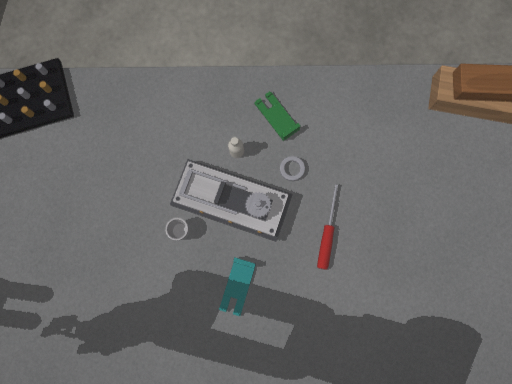

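View pics/side0.png

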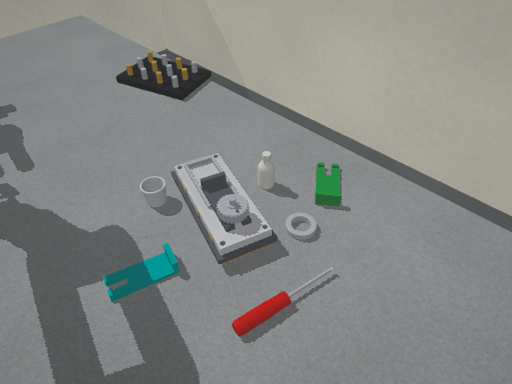

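The top view shows the nut at about (258,204), with the plate's corners near (188,163), (290,205), (277,236) and (172,198). The strap's lip is near (222,190), toward the upper left. I'll zoom in on both views.

```bash
cat > h.py <<'E'
import numpy as np,cv2
from station import readout,get_image
def ray(d,u,v):
    f=d["frame"].shape[0]/2/np.tan(np.radians(d["vfov"])/2)
    R=np.array(d["R"]);t=np.array(d["t"])
    return -R.T@t, R.T@np.array([(u-d["cx"])/f,(v-d["cy"])/f,1])
def onz(d,u,v,z):
    c,r=ray(d,u,v); return c+r*(z-c[2])/r[2]
def proj(d,X):
    f=d["frame"].shape[0]/2/np.tan(np.radians(d["vfov"])/2)
    p=np.array(d["R"])@X+d["t"]; return np.array([d["cx"]+f*p[0]/p[2],d["cy"]+f*p[1]/p[2]])
def tri(d1,p1,d2,p2):
    c,r=ray(d1,*p1);e,s=ray(d2,*p2)
    k=np.linalg.lstsq(np.c_[r,-s],e-c,rcond=None)[0]
    a,b=c+r*k[0],e+s*k[1]; return (a+b)/2,np.linalg.norm(a-b)
E
python3 - <<'E'
from h import *
t=get_image("top")["frame"][150:250,160:300,::-1];s=get_image("side")["frame"][145:265,165:285,::-1]
a=cv2.resize(t,None,fx=4,fy=4,interpolation=cv2.INTER_CUBIC)
b=cv2.resize(s,None,fx=4,fy=4,interpolation=cv2.INTER_CUBIC)
cv2.imwrite("pics/t1.png",a);cv2.imwrite("pics/s1.png",b)
E
```

```text
(no output)
```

View pics/t1.png

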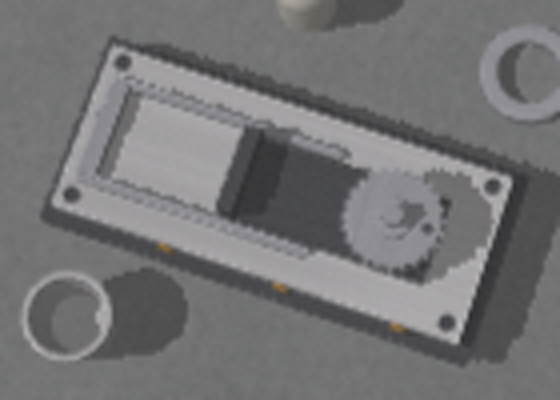

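View pics/s1.png

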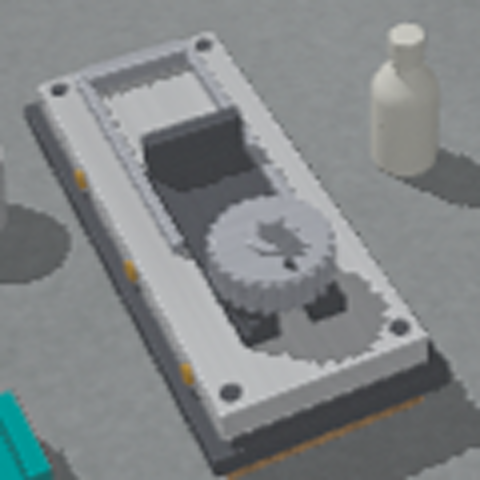

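The crops show these positions:
- **Plate corners, top crop:** (113,43), (513,177), (460,345), (53,203).
- **Nut disc:** about (394,220) in the top crop and (270,237) in the side crop.
- **Pip:** about (428,228) in the top crop and (290,264) in the side crop.
- **Lip:** top left edge at about (235,172) in the top crop.

Run:
```python
from h import *
t=get_image("top");s=get_image("side")
T=lambda u,v:((u+.5)/4-.5+160,(v+.5)/4-.5+150)
S=lambda u,v:((u+.5)/4-.5+165,(v+.5)/4-.5+145)
ct=[onz(t,*T(*p),.048) for p in[(53,203),(113,43),(513,177),(460,345)]]
cs=[onz(s,*S(*p),.048) for p in[(40,95),(212,35),(428,345),(222,438)]]
for a,b in zip(ct,cs):print(a.round(4),b.round(4))
for c in(ct,cs):
    m=np.mean(c,0); ax=(c[0]+c[1]-c[2]-c[3]);ax[2]=0;print("len",np.linalg.norm(ax)/2,"wid",np.linalg.norm(c[0]-c[1]),"ang",np.degrees(np.arctan2(ax[1],ax[0])))
    y=ax/np.linalg.norm(ax); print("origin",(m-y*.0675).round(4), y)
print("nut top",onz(t,*T(394,220),.083),onz(s,*S(270,239),.083))
print("pip",onz(t,*T(428,228),.0865),onz(s,*S(290,264),.0865), tri(t,T(428,228),s,S(290,264)))
print("lip inner top", tri(t,T(250,172),s,S(195,133)))
print("bystanders: bottle",onz(t,*T(305,10),.08),"cup",onz(t,*T(68,317),.045),"ring",onz(t,*T(533,75),.014))
# lip from top picture
print(onz(t,*T(265,130),.078),onz(t,*T(238,217),.078))
```

```text
[0.6169 0.1445 0.048 ] [0.612  0.1399 0.048 ]
[0.711  0.1132 0.048 ] [0.7076 0.1124 0.048 ]
[ 0.631  -0.1168  0.048 ] [ 0.6262 -0.1189  0.048 ]
[ 0.5357 -0.0859  0.048 ] [ 0.5291 -0.0911  0.048 ]
len 0.243963097526152 wid 0.09914698069666848 ang 70.70490927256762
origin [ 0.6013 -0.0499  0.048 ] [0.33043352 0.94382927 0.        ]
len 0.24529835507651465 wid 0.09947111281664411 ang 70.4202406973336
origin [ 0.5961 -0.053   0.048 ] [0.33511875 0.9421759  0.        ]
nut top [ 0.60026855 -0.04973085  0.083     ] [ 0.60040822 -0.04750528  0.083     ]
pip [ 0.59519155 -0.06818843  0.0865    ] [ 0.59378558 -0.06704921  0.0865    ] (array([ 0.59436907, -0.06770145,  0.08687134]), np.float64(0.0017813591635211295))
lip inner top (array([0.62675315, 0.03003191, 0.0805733 ]), np.float64(0.002298121839242189))
bystanders: bottle [7.20429505e-01 4.25716361e-05 8.00000000e-02] cup [0.55218442 0.13424459 0.045     ] ring [ 0.69958084 -0.13153646  0.014     ]
[0.65200069 0.02174025 0.078     ] [0.60310899 0.03591139 0.078     ]
```

Both views agree on the geometry:
- **Nut axis:** about (0.600, -0.049).
- **Fixture +y:** at about 70.5°.
- **Lip inner face:** at about (0.627, 0.031), 85 mm from the axis, as stated.

The plan is to close the gripper and press a finger's back lightly on the rim. I'll orbit the nut axis with tool +y facing inward.

step_arm:
  dr:
    - [0,0,0.164]
    - [0,0,0.328]
    - [0,0,0.492]
    - [0,0,0.656]
    - [0,0,0.82]
    - [0,0,0.984]
    - [0,0,1.148]
    - [0,0,1.312]
    - [0,0,1.476]
    - [0,0,1.64]
    - [0,0,1.804]
    - [0,0,1.968]
    - [0,0,2.132]
    - [0,0,2.296]
    - [0,0,2.296]
  slide:
    - [-4.38,-2.96,0.5]
    - [-8.76,-5.91,1]
    - [-13.1,-8.87,1.5]
    - [-17.5,-11.8,2]
    - [-21.9,-14.8,2.5]
    - [-26.3,-17.7,3]
    - [-30.7,-20.7,3.5]
    - [-35,-23.7,4]
    - [-39.4,-26.6,4.5]
    - [-43.8,-29.6,5]
    - [-48.2,-32.5,5.5]
    - [-52.5,-35.5,6]
    - [-56.9,-38.4,6.5]
    - [-61.3,-41.4,7]
    - [-61.3,-41.4,7]
  gripper: [1,1,1,1,1,1,1,1,1,1,1,1,1,1,1]
  squeeze: 20

```text
t: 2.17
ee_pos: [0.6576, -0.0324, 0.1716]
tcp_rot: [3.069, 0.667, 0.001]
contact_force: [-0.3, 0.9, 0.6]
grip_width: -0.0
gripper_force: 0.0
```

step_arm:
  dr:
    - [0,0,0.165]
    - [0,0,0.33]
    - [0,0,0.495]
    - [0,0,0.66]
    - [0,0,0.825]
    - [0,0,0.99]
    - [0,0,1.155]
    - [0,0,1.32]
    - [0,0,1.485]
    - [0,0,1.649]
    - [0,0,1.649]
  slide:
    - [0,-0.1,0.5]
    - [0,-0.2,1]
    - [0,-0.3,1.5]
    - [0,-0.4,2]
    - [0,-0.47,2.5]
    - [0,-0.47,3]
    - [0,-0.47,3.6]
    - [0,-0.47,4.2]
    - [0,-0.47,4.8]
    - [0,-0.47,5.6]
    - [0,-0.47,5.6]
  gripper: [1,1,1,1,1,1,1,1,1,1,1]

```text
t: 3.55
ee_pos: [0.6535, -0.0241, 0.1159]
tcp_rot: [2.581, -1.791, -0.002]
contact_force: [0.9, -0.2, 1.1]
grip_width: -0.0001
gripper_force: 0.0
```

Run:
```python
from h import *
o=readout.get_obs();print(o["t"],o["ee_pos"],o["tcp_rot"],np.round(o["joint_positions"],3))
s=get_image("side");t=get_image("top")
p=np.array(o["ee_pos"])
for n,d in(("side",s),("top",t)):
    print(n,"tcp",proj(d,p),"tip",proj(d,p-[0,0,.011]))
a=cv2.resize(s["frame"][90:260,160:330],None,fx=3,fy=3,interpolation=cv2.INTER_CUBIC)
cv2.imwrite("pics/s2.png",a[:,:,::-1])
```

```text
3.55 [ 0.65346755 -0.0241219   0.11585892] [ 2.58066318e+00 -1.79057810e+00 -1.86948470e-03] [-0.083  0.624  1.692  0.     0.827  2.701]
side tcp [243.74738425 169.83155749] tip [243.87137797 174.44243906]
top tcp [245.86019359 177.3659567 ] tip [246.06994783 178.56820984]
```

View pics/s2.png

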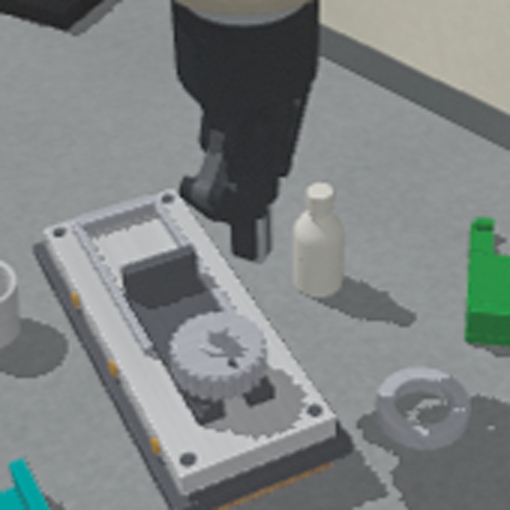

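The fingertip shows at about crop (250,258), against a predicted (252,253). So the tip does stand 11 mm ahead of the TCP when shut. Next I descend beside the rim and approach it.

step_arm:
  dr:
    - [0,0,0]
    - [0,0,0]
    - [0,0,0]
    - [0,0,0]
    - [0,0,0]
  slide:
    - [0.46,0,2]
    - [0.46,0,3.9]
    - [0.46,0.6,3.9]
    - [0.46,1.2,3.9]
    - [0.46,1.4,3.9]
  gripper: [1,1,1,1,1]

```text
t: 4.28
ee_pos: [0.6424, -0.0342, 0.0778]
tcp_rot: [-2.579, 1.793, -0.001]
contact_force: [-0.6, -0.7, -0.1]
grip_width: -0.0003
gripper_force: 0.0
```

step_arm:
  dr:
    - [0,0,0]
    - [0,0,0]
  slide:
    - [0,0.1,0]
    - [0,0.1,0]
  gripper: [1,1]

```text
t: 4.53
ee_pos: [0.642, -0.0343, 0.0777]
tcp_rot: [-2.579, 1.793, -0.001]
contact_force: [0.1, 0.8, -0.9]
grip_width: -0.0001
gripper_force: 0.0
```

step_arm:
  dr:
    - [0,0,0]
    - [0,0,0]
  slide:
    - [0,0.15,0]
    - [0,0.15,0]
  gripper: [1,1]

```text
t: 4.78
ee_pos: [0.6409, -0.0348, 0.0776]
tcp_rot: [-2.579, 1.793, -0.002]
contact_force: [2.7, 1.4, 0.9]
grip_width: 0.0
gripper_force: 1.6
```

step_arm:
  dr:
    - [0,0,0]
    - [0,0,0]
  slide:
    - [0,0.1,0]
    - [0,0.1,0]
  gripper: [1,1]

```text
t: 5.03
ee_pos: [0.6406, -0.035, 0.0777]
tcp_rot: [-2.578, 1.793, -0.003]
contact_force: [6.7, 3.2, 0.5]
grip_width: 0.0002
gripper_force: 3.7
```

Contact is at about 7 N, with the nut axis as estimated and a stiffness of about 4.4 N/mm. Starting a short orbit with radius 4.2 cm.

step_arm:
  dr:
    - [0,0,-0.14]
    - [0,0,-0.28]
    - [0,0,-0.42]
    - [0,0,-0.56]
    - [0,0,-0.7]
  slide:
    - [-0.586,0.041,-0.01]
    - [-1.161,0.164,-0.02]
    - [-1.713,0.365,-0.03]
    - [-2.231,0.641,-0.04]
    - [-2.706,0.988,-0.045]
  gripper: [1,1,1,1,1]

```text
t: 5.65
ee_pos: [0.6223, -0.0125, 0.0783]
tcp_rot: [-3.038, 0.793, -0.005]
contact_force: [7.0, 9.5, 0.9]
grip_width: 0.0
gripper_force: 5.8
```

```bash
cat > c.py <<'E'
from h import *
from scipy.spatial.transform import Rotation as Ro
def st(c=(.6007,-.0497)):
    o=readout.get_obs();M=Ro.from_rotvec(o["tcp_rot"]).as_matrix()
    f=M.T@np.array(o["contact_force"]); p=np.array(o["ee_pos"]);r=M.T@(np.array([*c,p[2]])-p)
    print("t",round(o["t"],2),"pos",p.round(4),"yaw_y",np.degrees(np.arctan2(M[1,1],M[0,1])).round(1),"F_tool",f.round(1),"axis in tool mm",(r*1e3).round(1),"theta",np.degrees(np.arctan2(p[1]-c[1],p[0]-c[0])).round(1),"j",np.round(o["joint_positions"],2)[[0,5]])
    return o
def pip(n="side",z=.0865,c=(.6007,-.0497),show=None):
    d=get_image(n);h=cv2.resize(d["frame"],None,fx=4,fy=4,interpolation=cv2.INTER_CUBIC)
    p=proj(d,np.array([*c,z]));u,v=[int(x) for x in p]
    cv2.imwrite(show,d["frame"][v-30:v+30,u-30:u+30,::-1].repeat(8,0).repeat(8,1)) if show else 0
    return d
if __name__=="__main__": st()
E
python3 c.py
```

```text
t 5.65 pos [ 0.6223 -0.0125  0.0783] yaw_y -119.3 F_tool [  1.5 -11.7  -0.9] axis in tool mm [-0.6 43.  -0.1] theta 59.9 j [-0.07  2.01]
```

Normal force is 11.7 N and the drag is 1.5 N, which matches thread friction (about 1.75 N), so the nut is turning. I'll ease off slightly and go on.

step_arm:
  dr:
    - [0,0,-0.14]
    - [0,0,-0.28]
    - [0,0,-0.42]
    - [0,0,-0.56]
    - [0,0,-0.7]
    - [0,0,-0.84]
  slide:
    - [-0.607,-0.107,-0.01]
    - [-1.202,0.019,-0.02]
    - [-1.774,0.228,-0.03]
    - [-2.311,0.514,-0.04]
    - [-2.802,0.873,-0.045]
    - [-3.239,1.296,-0.055]
  gripper: [1,1,1,1,1,1]

```text
t: 6.4
ee_pos: [0.5858, -0.0085, 0.0783]
tcp_rot: [-3.099, -0.515, 0.001]
contact_force: [0.1, -0.5, 0.6]
grip_width: 0.0
gripper_force: 0.0
```

Run:
```python
from c import *
st();pip(show="pics/p1.png")
```

```text
t 6.4 pos [ 0.5858 -0.0085  0.0783] yaw_y -71.1 F_tool [-0.   0.5 -0.6] axis in tool mm [ 0.8 43.8 -0. ] theta 109.9 j [-0.07  1.17]
```

View pics/p1.png

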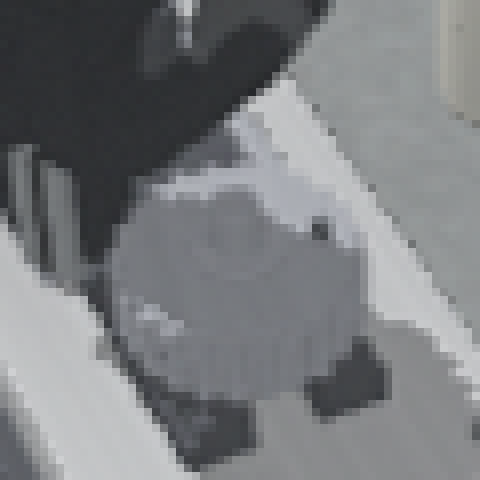

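Pip is at crop (320,228), so the nut has turned. Contact was lost in the last part of the arc. I'll work out its angle and re-touch.

```bash
cat >> c.py <<'E'
def ang(d,u,v,turns,c=(.6007,-.0497),f=70.5):
    w=onz(d,u,v,.0865+.004*turns);a=np.degrees(np.arctan2(w[1]-c[1],w[0]-c[0]))
    print("pip",w.round(4),"r mm",round(1e3*np.hypot(w[0]-c[0],w[1]-c[1]),1),"turned(mod360)",round((a-(f-180))%360,1))
E
python3 - <<'E'
from c import *
d=get_image("side");u,v=[int(x) for x in proj(d,np.array([.6007,-.0497,.0865]))]
ang(d,u-30+320/8,v-30+228/8,.2)
E
```

```text
pip [ 0.6157 -0.0593  0.0873] r mm 17.8 turned(mod360) 76.9
```

step_arm:
  dr:
    - [0,0,0]
    - [0,0,0]
  slide:
    - [0,0.1,0]
    - [0,0.1,0]
  gripper: [1,1]

```text
t: 6.75
ee_pos: [0.5859, -0.0092, 0.0781]
tcp_rot: [-3.1, -0.502, 0.002]
contact_force: [-3.6, 5.5, 2.0]
grip_width: -0.0
gripper_force: 3.2
```

step_arm:
  dr:
    - [0,0,-0.14]
    - [0,0,-0.28]
    - [0,0,-0.42]
    - [0,0,-0.56]
    - [0,0,-0.7]
    - [0,0,-0.84]
    - [0,0,-0.98]
  slide:
    - [-0.582,0.055,-0.01]
    - [-1.151,0.191,-0.02]
    - [-1.696,0.404,-0.03]
    - [-2.205,0.691,-0.035]
    - [-2.669,1.047,-0.045]
    - [-3.079,1.464,-0.055]
    - [-3.427,1.935,-0.06]
  gripper: [1,1,1,1,1,1,1]

```text
t: 7.62
ee_pos: [0.5602, -0.039, 0.0788]
tcp_rot: [-2.495, -1.909, 0.0]
contact_force: [-0.7, 0.5, 0.3]
grip_width: -0.0006
gripper_force: 0.4
```

```bash
cat >> c.py <<'E'
def rows(ax,ay,dp,n,w=.14):
    """orbit rows about axis at tool (ax,ay) cm, easing radius out by dp cm"""
    for k in range(1,n+1):
        f=w*k;vx,vy=-ax,-(ay+dp)
        print([round(ax+np.cos(f)*vx+np.sin(f)*vy,3),round(ay-np.sin(f)*vx+np.cos(f)*vy,3),round(-.0637*f,3)],end=", ")
    print()
E
python3 - <<'E'
from c import *
st((.601,-.049)); 
for dp in (0,.08,-.08): rows(.1,4.18,dp,8)
E
```

```text
t 7.62 pos [ 0.5602 -0.039   0.0788] yaw_y -15.2 F_tool [ 0.3 -0.8 -0.3] axis in tool mm [ 1. 42. -0.] theta 166.2 j [-0.12  0.14]
[np.float64(-0.582), np.float64(0.055), -0.009], [np.float64(-1.151), np.float64(0.19), -0.018], [np.float64(-1.696), np.float64(0.404), -0.027], [np.float64(-2.205), np.float64(0.692), -0.036], [np.float64(-2.669), np.float64(1.047), -0.045], [np.float64(-3.079), np.float64(1.464), -0.054], [np.float64(-3.427), np.float64(1.935), -0.062], [np.float64(-3.706), np.float64(2.449), -0.071], 
[np.float64(-0.593), np.float64(-0.024), -0.009], [np.float64(-1.173), np.float64(0.114), -0.018], [np.float64(-1.728), np.float64(0.331), -0.027], [np.float64(-2.248), np.float64(0.624), -0.036], [np.float64(-2.721), np.float64(0.986), -0.045], [np.float64(-3.139), np.float64(1.411), -0.054], [np.float64(-3.494), np.float64(1.89), -0.062], [np.float64(-3.778), np.float64(2.414), -0.071], 
[np.float64(-0.571), np.float64(0.134), -0.009], [np.float64(-1.129), np.float64(0.267), -0.018], [np.float64(-1.663), np.float64(0.477), -0.027], [np.float64(-2.163), np.float64(0.759), -0.036], [np.float64(-2.618), np.float64(1.109), -0.045], [np.float64(-3.02), np.float64(1.518), -0.054], [np.float64(-3.361), np.float64(1.979), -0.062], [np.float64(-3.634), np.float64(2.484), -0.071],
```

Contact was nearly lost at θ=166°. Fitting the touches moves the axis to about (0.6012, -0.0477), with a contact radius of 41.9 mm.

```bash
cat >> c.py <<'E'
def plan(c=(.6012,-.0477),R=.0419,F=6,k=4400,n=8,w=.14):
    o=st(c);M=Ro.from_rotvec(o["tcp_rot"]).as_matrix();p=np.array(o["ee_pos"])
    r=M.T@(np.array([*c,p[2]])-p)*100; fy=-(M.T@np.array(o["contact_force"]))[1]
    ay=r[1]-max(fy,0)/6600*100; ax=r[0]        # commanded pose lies deeper than measured
    rho=(R-F/k)*100
    for i in range(1,n+1):
        f=w*i;vx,vy=-ax,-rho
        print([round(float(q),2) for q in (ax+np.cos(f)*vx+np.sin(f)*vy,ay-np.sin(f)*vx+np.cos(f)*vy,-.0637*f)],end=", ")
    print()
E
python3 -c "
from c import *
plan()"
```

```text
t 7.62 pos [ 0.5602 -0.039   0.0788] yaw_y -15.2 F_tool [ 0.3 -0.8 -0.3] axis in tool mm [ 2.3 41.8 -0. ] theta 168.0 j [-0.12  0.14]
[-0.56, 0.19, -0.01], [-1.11, 0.34, -0.02], [-1.63, 0.56, -0.03], [-2.12, 0.86, -0.04], [-2.56, 1.22, -0.04], [-2.94, 1.64, -0.05], [-3.26, 2.11, -0.06], [-3.52, 2.61, -0.07],
```

step_arm:
  dr:
    - [0,0,0]
    - [0,0,-0.14]
    - [0,0,-0.28]
    - [0,0,-0.42]
    - [0,0,-0.56]
    - [0,0,-0.7]
    - [0,0,-0.84]
    - [0,0,-0.98]
  slide:
    - [0,0.13,0]
    - [-0.56,0.19,-0.01]
    - [-1.11,0.34,-0.02]
    - [-1.63,0.56,-0.03]
    - [-2.12,0.86,-0.04]
    - [-2.56,1.22,-0.04]
    - [-2.94,1.64,-0.05]
    - [-3.26,2.11,-0.06]
  gripper: [1,1,1,1,1,1,1,1]

```text
t: 8.62
ee_pos: [0.5712, -0.0759, 0.0792]
tcp_rot: [-1.306, -2.855, 0.001]
contact_force: [-5.7, -2.5, 2.7]
grip_width: 0.0001
gripper_force: 3.2
```

```bash
python3 -c "
from c import *
plan(n=9)"
```

```text
t 8.62 pos [ 0.5712 -0.0759  0.0792] yaw_y 40.8 F_tool [ 1.8 -6.  -2.7] axis in tool mm [ 1.7 41.2 -0.1] theta -136.8 j [-0.18 -0.9 ]
[-0.56, 0.04, -0.01], [-1.11, 0.18, -0.02], [-1.64, 0.4, -0.03], [-2.13, 0.69, -0.04], [-2.57, 1.04, -0.04], [-2.96, 1.45, -0.05], [-3.29, 1.91, -0.06], [-3.55, 2.42, -0.07], [-3.74, 2.95, -0.08],
```

Force is 6.0 N normal with 1.8 N drag, so the fit is good. Continuing.

step_arm:
  dr:
    - [0,0,-0.14]
    - [0,0,-0.28]
    - [0,0,-0.42]
    - [0,0,-0.56]
    - [0,0,-0.7]
    - [0,0,-0.84]
    - [0,0,-0.98]
    - [0,0,-1.12]
    - [0,0,-1.26]
  slide:
    - [-0.56,0.04,-0.01]
    - [-1.11,0.18,-0.02]
    - [-1.64,0.4,-0.03]
    - [-2.13,0.69,-0.04]
    - [-2.57,1.04,-0.04]
    - [-2.96,1.45,-0.05]
    - [-3.29,1.91,-0.06]
    - [-3.55,2.42,-0.07]
    - [-3.74,2.95,-0.08]
  gripper: [1,1,1,1,1,1,1,1,1]

```text
t: 9.75
ee_pos: [0.6194, -0.0851, 0.0803]
tcp_rot: [-0.627, 3.078, -0.001]
contact_force: [-0.8, -3.6, -0.2]
grip_width: -0.0003
gripper_force: 1.6
```

```bash
python3 -c "
from c import *
plan(n=6)
d=pip('top',show='pics/p2.png');print(proj(d,np.array([.6007,-.0497,.0865])))"
```

```text
t 9.75 pos [ 0.6194 -0.0851  0.0803] yaw_y 113.0 F_tool [ 2.2 -3.   0.2] axis in tool mm [ 2.1 41.6 -0. ] theta -64.0 j [-0.18 -2.16]
[-0.56, 0.13, -0.01], [-1.11, 0.27, -0.02], [-1.63, 0.5, -0.03], [-2.12, 0.79, -0.04], [-2.56, 1.15, -0.04], [-2.95, 1.56, -0.05], 
[258.08932252 204.1495947 ]
```

View pics/p2.png

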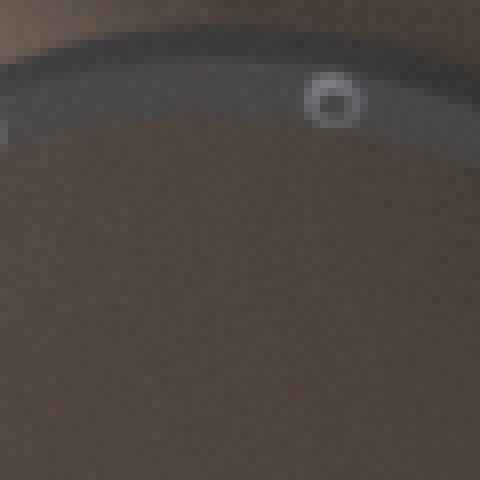

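The top view is hidden by the arm here, so I'll use the side view later. Finishing this stroke and then backing off.

step_arm:
  dr:
    - [0,0,-0.14]
    - [0,0,-0.28]
    - [0,0,-0.42]
    - [0,0,-0.56]
    - [0,0,-0.56]
  slide:
    - [-0.56,0.13,-0.01]
    - [-1.11,0.27,-0.02]
    - [-1.63,0.5,-0.03]
    - [-2.12,0.79,-0.04]
    - [-2.65,-0.06,-0.04]
  gripper: [1,1,1,1,1]

```text
t: 10.42
ee_pos: [0.6437, -0.0746, 0.0807]
tcp_rot: [1.448, -2.788, -0.0]
contact_force: [0.1, 0.1, 0.9]
grip_width: -0.0001
gripper_force: 0.0
```

```bash
cat >> c.py <<'E'
def findpip(turns,c=(.6012,-.0477),f=70.5):
    d=get_image("side");g=cv2.GaussianBlur(cv2.cvtColor(d["frame"],cv2.COLOR_RGB2GRAY),(3,3),0).astype(np.float32)
    for r in (.0185,):
        A=np.arange(0,360,10);P=np.array([proj(d,np.array([c[0]+r*np.cos(a),c[1]+r*np.sin(a),.0865+.004*turns])) for a in np.radians(A+f-180)],np.float32)
        print("pip scan (turned:grey)",dict(zip(A.tolist(),cv2.remap(g,P[:,0],P[:,1],cv2.INTER_LINEAR)[:,0].astype(int).tolist())))
    return d
E
python3 -c "
from c import *
st((.6012,-.0477));findpip(.9)"
```

```text
t 10.43 pos [ 0.6437 -0.0746  0.0807] yaw_y 144.9 F_tool [-0.1 -0.  -0.9] axis in tool mm [ 2.4 50.2  0. ] theta -32.3 j [-0.16 -2.69]
pip scan (turned:grey) {0: 168, 10: 159, 20: 159, 30: 174, 40: 175, 50: 173, 60: 173, 70: 174, 80: 174, 90: 175, 100: 175, 110: 175, 120: 175, 130: 174, 140: 175, 150: 176, 160: 176, 170: 176, 180: 173, 190: 174, 200: 174, 210: 175, 220: 177, 230: 177, 240: 177, 250: 176, 260: 163, 270: 133, 280: 121, 290: 151, 300: 174, 310: 176, 320: 175, 330: 175, 340: 175, 350: 172}
```

The pip shows the nut turned about 278°. Now the return orbit, clear of the rim.

```bash
cat >> c.py <<'E'
def back(ax,ay,n,w,dz=0):
    for i in range(1,n+1):
        f=w*i; print([round(float(q),2) for q in(ax-ax*np.cos(f)+ay*np.sin(f),ay-ax*np.sin(f)-ay*np.cos(f),dz)],end=", ")
    print()
E
python3 -c "
from c import *
back(.24,5.02,15,.18)
back(.24,5.02,15,.175)"
```

```text
[0.9, 0.04, 0.0], [1.78, 0.24, 0.0], [2.62, 0.59, 0.0], [3.37, 1.09, 0.0], [4.02, 1.71, 0.0], [4.55, 2.44, 0.0], [4.95, 3.26, 0.0], [5.19, 4.13, 0.0], [5.27, 5.03, 0.0], [5.18, 5.93, 0.0], [4.94, 6.8, 0.0], [4.55, 7.61, 0.0], [4.01, 8.34, 0.0], [3.36, 8.96, 0.0], [2.6, 9.46, 0.0], 
[0.88, 0.03, 0.0], [1.74, 0.22, 0.0], [2.55, 0.56, 0.0], [3.29, 1.03, 0.0], [3.94, 1.62, 0.0], [4.48, 2.31, 0.0], [4.88, 3.09, 0.0], [5.15, 3.93, 0.0], [5.26, 4.8, 0.0], [5.22, 5.68, 0.0], [5.03, 6.54, 0.0], [4.69, 7.35, 0.0], [4.22, 8.09, 0.0], [3.63, 8.73, 0.0], [2.93, 9.27, 0.0],
```

step_arm:
  dr:
    - [0,0,0.18]
    - [0,0,0.36]
    - [0,0,0.54]
    - [0,0,0.72]
    - [0,0,0.9]
    - [0,0,1.08]
    - [0,0,1.26]
    - [0,0,1.44]
    - [0,0,1.62]
    - [0,0,1.8]
    - [0,0,1.98]
    - [0,0,2.16]
    - [0,0,2.34]
    - [0,0,2.52]
    - [0,0,2.7]
  slide:
    - [0.9,0.04,0.0]
    - [1.78,0.24,0.0]
    - [2.62,0.59,0.0]
    - [3.37,1.09,0.0]
    - [4.02,1.71,0.0]
    - [4.55,2.44,0.0]
    - [4.95,3.26,0.0]
    - [5.19,4.13,0.0]
    - [5.27,5.03,0.0]
    - [5.18,5.93,0.0]
    - [4.94,6.8,0.0]
    - [4.55,7.61,0.0]
    - [4.01,8.34,0.0]
    - [3.36,8.96,0.0]
    - [2.6,9.46,0.0]
  gripper: [1,1,1,1,1,1,1,1,1,1,1,1,1,1,1]

```text
t: 12.35
ee_pos: [0.5509, -0.0423, 0.0807]
tcp_rot: [-2.411, -2.014, 0.0]
contact_force: [-0.9, 0.2, 0.1]
grip_width: -0.0001
gripper_force: 0.0
```

step_arm:
  dr:
    - [0,0,0.175]
    - [0,0,0.35]
    - [0,0,0.525]
    - [0,0,0.7]
    - [0,0,0.875]
    - [0,0,1.05]
    - [0,0,1.225]
    - [0,0,1.4]
    - [0,0,1.575]
    - [0,0,1.75]
    - [0,0,1.925]
    - [0,0,2.1]
    - [0,0,2.275]
    - [0,0,2.45]
    - [0,0,2.625]
    - [0,0,2.625]
  slide:
    - [0.88,0.03,0.0]
    - [1.74,0.22,0.0]
    - [2.55,0.56,0.0]
    - [3.29,1.03,0.0]
    - [3.94,1.62,0.0]
    - [4.48,2.31,0.0]
    - [4.88,3.09,0.0]
    - [5.15,3.93,0.0]
    - [5.26,4.8,0.0]
    - [5.22,5.68,0.0]
    - [5.03,6.54,0.0]
    - [4.69,7.35,0.0]
    - [4.22,8.09,0.0]
    - [3.63,8.73,0.0]
    - [2.93,9.27,0.0]
    - [2.93,9.27,0.0]
  gripper: [1,1,1,1,1,1,1,1,1,1,1,1,1,1,1,1]

```text
t: 14.35
ee_pos: [0.6474, -0.0293, 0.0806]
tcp_rot: [-2.57, 1.806, -0.0]
contact_force: [0.7, 0.0, -0.4]
grip_width: -0.0001
gripper_force: 0.0
```

```bash
python3 -c "
from c import *
findpip(.8)
plan(n=16)"
```

```text
pip scan (turned:grey) {0: 167, 10: 159, 20: 158, 30: 171, 40: 173, 50: 170, 60: 163, 70: 144, 80: 136, 90: 144, 100: 166, 110: 173, 120: 173, 130: 172, 140: 174, 150: 175, 160: 173, 170: 173, 180: 172, 190: 172, 200: 172, 210: 173, 220: 175, 230: 175, 240: 175, 250: 173, 260: 158, 270: 126, 280: 119, 290: 151, 300: 172, 310: 174, 320: 174, 330: 173, 340: 173, 350: 171}
t 14.4 pos [ 0.6471 -0.029   0.0806] yaw_y -159.9 F_tool [ 0.   0.1 -0.3] axis in tool mm [ 1.8 49.5  0. ] theta 22.2 j [-0.09  2.7 ]
[-0.56, 0.97, -0.01], [-1.11, 1.11, -0.02], [-1.64, 1.33, -0.03], [-2.13, 1.62, -0.04], [-2.57, 1.97, -0.04], [-2.96, 2.38, -0.05], [-3.29, 2.85, -0.06], [-3.55, 3.35, -0.07], [-3.73, 3.89, -0.08], [-3.84, 4.44, -0.09], [-3.87, 5.01, -0.1], [-3.83, 5.58, -0.11], [-3.7, 6.13, -0.12], [-3.5, 6.66, -0.12], [-3.22, 7.16, -0.13], [-2.88, 7.61, -0.14],
```

step_arm:
  dr:
    - [0,0,0]
    - [0,0,0]
    - [0,0,-0.14]
    - [0,0,-0.28]
    - [0,0,-0.42]
    - [0,0,-0.56]
    - [0,0,-0.7]
    - [0,0,-0.84]
    - [0,0,-0.98]
  slide:
    - [0,0.6,0]
    - [0,0.9,0]
    - [-0.56,0.97,-0.01]
    - [-1.11,1.11,-0.02]
    - [-1.64,1.33,-0.03]
    - [-2.13,1.62,-0.04]
    - [-2.57,1.97,-0.04]
    - [-2.96,2.38,-0.05]
    - [-3.29,2.85,-0.06]
  gripper: [1,1,1,1,1,1,1,1,1]

```text
t: 15.52
ee_pos: [0.6092, -0.007, 0.0815]
tcp_rot: [-3.12, 0.368, -0.002]
contact_force: [3.1, 3.9, -1.3]
grip_width: -0.0001
gripper_force: 2.4
```

```bash
python3 -c "
from c import *
plan(n=12)"
```

```text
t 15.53 pos [ 0.6092 -0.007   0.0815] yaw_y -103.4 F_tool [ 2.1 -4.5  1.3] axis in tool mm [ 1.7 41.5 -0. ] theta 78.9 j [-0.06  1.74]
[-0.56, 0.09, -0.01], [-1.11, 0.23, -0.02], [-1.64, 0.45, -0.03], [-2.13, 0.73, -0.04], [-2.57, 1.09, -0.04], [-2.96, 1.5, -0.05], [-3.29, 1.96, -0.06], [-3.55, 2.47, -0.07], [-3.74, 3.0, -0.08], [-3.85, 3.56, -0.09], [-3.88, 4.12, -0.1], [-3.84, 4.69, -0.11],
```

Steady at 4.5 N. Continuing the stroke in a longer arc.

step_arm:
  dr:
    - [0,0,-0.14]
    - [0,0,-0.28]
    - [0,0,-0.42]
    - [0,0,-0.56]
    - [0,0,-0.7]
    - [0,0,-0.84]
    - [0,0,-0.98]
    - [0,0,-1.12]
    - [0,0,-1.26]
    - [0,0,-1.4]
    - [0,0,-1.54]
    - [0,0,-1.68]
  slide:
    - [-0.56,0.09,-0.01]
    - [-1.11,0.23,-0.02]
    - [-1.64,0.45,-0.03]
    - [-2.13,0.73,-0.04]
    - [-2.57,1.09,-0.04]
    - [-2.96,1.5,-0.05]
    - [-3.29,1.96,-0.06]
    - [-3.55,2.47,-0.07]
    - [-3.74,3.0,-0.08]
    - [-3.85,3.56,-0.09]
    - [-3.88,4.12,-0.1]
    - [-3.84,4.69,-0.11]
  gripper: [1,1,1,1,1,1,1,1,1,1,1,1]

```text
t: 17.02
ee_pos: [0.5596, -0.0438, 0.0824]
tcp_rot: [-2.356, -2.077, 0.001]
contact_force: [-1.6, 0.9, -0.7]
grip_width: -0.0003
gripper_force: 0.7
```

```bash
python3 -c "
from c import *
plan(n=12)"
```

```text
t 17.02 pos [ 0.5596 -0.0438  0.0824] yaw_y -7.2 F_tool [ 0.7 -1.7  0.7] axis in tool mm [ 1.3 41.7 -0. ] theta 174.6 j [-0.13 -0.01]
[-0.56, 0.15, -0.01], [-1.12, 0.29, -0.02], [-1.64, 0.5, -0.03], [-2.13, 0.79, -0.04], [-2.58, 1.13, -0.04], [-2.97, 1.54, -0.05], [-3.31, 2.0, -0.06], [-3.57, 2.5, -0.07], [-3.77, 3.04, -0.08], [-3.88, 3.59, -0.09], [-3.92, 4.16, -0.1], [-3.88, 4.72, -0.11],
```

step_arm:
  dr:
    - [0,0,0]
    - [0,0,-0.14]
    - [0,0,-0.28]
    - [0,0,-0.42]
    - [0,0,-0.56]
    - [0,0,-0.7]
    - [0,0,-0.84]
    - [0,0,-0.98]
    - [0,0,-1.12]
    - [0,0,-1.26]
    - [0,0,-1.4]
    - [0,0,-1.54]
    - [0,0,-1.68]
  slide:
    - [0,0.11,0]
    - [-0.56,0.15,-0.01]
    - [-1.12,0.29,-0.02]
    - [-1.64,0.5,-0.03]
    - [-2.13,0.79,-0.04]
    - [-2.58,1.13,-0.04]
    - [-2.97,1.54,-0.05]
    - [-3.31,2.0,-0.06]
    - [-3.57,2.5,-0.07]
    - [-3.77,3.04,-0.08]
    - [-3.88,3.59,-0.09]
    - [-3.92,4.16,-0.1]
    - [-3.88,4.72,-0.11]
  gripper: [1,1,1,1,1,1,1,1,1,1,1,1,1]

```text
t: 18.65
ee_pos: [0.6021, -0.0889, 0.0835]
tcp_rot: [-0.032, -3.141, 0.001]
contact_force: [-2.2, -5.1, -0.1]
grip_width: -0.0002
gripper_force: 2.6
```

```bash
python3 -c "
from c import *
plan(n=7);findpip(1.5)"
```

```text
t 18.65 pos [ 0.6021 -0.0889  0.0835] yaw_y 88.8 F_tool [ 2.1 -5.2  0.1] axis in tool mm [ 1.7 41.2 -0. ] theta -88.8 j [-0.2  -1.75]
[-0.56, 0.05, -0.01], [-1.11, 0.2, -0.02], [-1.64, 0.41, -0.03], [-2.13, 0.7, -0.04], [-2.57, 1.05, -0.04], [-2.96, 1.47, -0.05], [-3.29, 1.93, -0.06], 
pip scan (turned:grey) {0: 176, 10: 172, 20: 132, 30: 61, 40: 49, 50: 49, 60: 49, 70: 49, 80: 49, 90: 49, 100: 49, 110: 49, 120: 50, 130: 50, 140: 50, 150: 51, 160: 61, 170: 129, 180: 173, 190: 176, 200: 177, 210: 176, 220: 176, 230: 175, 240: 175, 250: 175, 260: 175, 270: 176, 280: 176, 290: 176, 300: 175, 310: 175, 320: 174, 330: 175, 340: 175, 350: 174}
```

step_arm:
  dr:
    - [0,0,-0.14]
    - [0,0,-0.28]
    - [0,0,-0.42]
    - [0,0,-0.56]
    - [0,0,-0.7]
    - [0,0,-0.84]
    - [0,0,-0.96]
    - [0,0,-0.96]
  slide:
    - [-0.56,0.05,-0.01]
    - [-1.11,0.2,-0.02]
    - [-1.64,0.41,-0.03]
    - [-2.13,0.7,-0.04]
    - [-2.57,1.05,-0.04]
    - [-2.96,1.47,-0.05]
    - [-3.25,1.86,-0.06]
    - [-4.07,1.29,-0.06]
  gripper: [1,1,1,1,1,1,1,1]

```text
t: 19.7
ee_pos: [0.6434, -0.0762, 0.0842]
tcp_rot: [1.417, -2.804, -0.0]
contact_force: [0.1, 1.1, -0.5]
grip_width: 0.0003
gripper_force: 0.0
```

```bash
python3 -c "
from c import *
st((.6012,-.0477));findpip(1.6)
back(.2,5.02,14,.175)"
```

```text
t 19.7 pos [ 0.6434 -0.0762  0.0842] yaw_y 143.6 F_tool [-0.9  0.6  0.5] axis in tool mm [ 2.1 50.8  0. ] theta -34.0 j [-0.16 -2.67]
pip scan (turned:grey) {0: 174, 10: 170, 20: 173, 30: 174, 40: 175, 50: 176, 60: 176, 70: 176, 80: 175, 90: 174, 100: 174, 110: 174, 120: 175, 130: 176, 140: 177, 150: 175, 160: 174, 170: 174, 180: 169, 190: 126, 200: 117, 210: 163, 220: 175, 230: 175, 240: 175, 250: 176, 260: 177, 270: 176, 280: 176, 290: 175, 300: 175, 310: 175, 320: 175, 330: 176, 340: 173, 350: 174}
[0.88, 0.04, 0.0], [1.73, 0.24, 0.0], [2.54, 0.58, 0.0], [3.28, 1.05, 0.0], [3.92, 1.65, 0.0], [4.45, 2.35, 0.0], [4.86, 3.13, 0.0], [5.11, 3.97, 0.0], [5.22, 4.84, 0.0], [5.18, 5.72, 0.0], [4.98, 6.57, 0.0], [4.63, 7.38, 0.0], [4.16, 8.12, 0.0], [3.56, 8.76, 0.0],
```

The pip shows 197°, so the total is 557° and about 163° remain. Returning 170°.

step_arm:
  dr:
    - [0,0,0.175]
    - [0,0,0.35]
    - [0,0,0.525]
    - [0,0,0.7]
    - [0,0,0.875]
    - [0,0,1.05]
    - [0,0,1.225]
    - [0,0,1.4]
    - [0,0,1.575]
    - [0,0,1.75]
    - [0,0,1.925]
    - [0,0,2.1]
    - [0,0,2.275]
    - [0,0,2.45]
    - [0,0,2.625]
    - [0,0,2.8]
    - [0,0,2.975]
    - [0,0,2.975]
  slide:
    - [0.88,0.04,0.0]
    - [1.73,0.24,0.0]
    - [2.54,0.58,0.0]
    - [3.28,1.05,0.0]
    - [3.92,1.65,0.0]
    - [4.45,2.35,0.0]
    - [4.86,3.13,0.0]
    - [5.11,3.97,0.0]
    - [5.22,4.84,0.0]
    - [5.18,5.72,0.0]
    - [4.98,6.57,0.0]
    - [4.63,7.38,0.0]
    - [4.16,8.12,0.0]
    - [3.56,8.76,0.0]
    - [2.85,9.29,0]
    - [2.07,9.68,0]
    - [1.23,9.94,0]
    - [1.23,9.94,0]
  gripper: [1,1,1,1,1,1,1,1,1,1,1,1,1,1,1,1,1,1]

```text
t: 22.0
ee_pos: [0.5562, -0.0276, 0.0841]
tcp_rot: [2.676, 1.646, 0.0]
contact_force: [0.4, -0.0, -0.7]
grip_width: -0.0003
gripper_force: 0.0
```

```bash
python3 -c "
from c import *
plan(n=12)"
```

```text
t 22.0 pos [ 0.5562 -0.0276  0.0841] yaw_y -26.8 F_tool [0.2 0.4 0.7] axis in tool mm [ 2.4 49.2  0. ] theta 156.0 j [-0.1   0.36]
[-0.56, 0.94, -0.01], [-1.11, 1.09, -0.02], [-1.63, 1.32, -0.03], [-2.12, 1.61, -0.04], [-2.56, 1.98, -0.04], [-2.94, 2.39, -0.05], [-3.26, 2.86, -0.06], [-3.51, 3.37, -0.07], [-3.69, 3.91, -0.08], [-3.8, 4.47, -0.09], [-3.82, 5.04, -0.1], [-3.76, 5.6, -0.11],
```

step_arm:
  dr:
    - [0,0,0]
    - [0,0,0]
    - [0,0,-0.14]
    - [0,0,-0.28]
    - [0,0,-0.42]
    - [0,0,-0.56]
    - [0,0,-0.7]
    - [0,0,-0.84]
    - [0,0,-0.98]
    - [0,0,-1.12]
    - [0,0,-1.26]
    - [0,0,-1.4]
  slide:
    - [0,0.6,0]
    - [0,0.93,0]
    - [-0.56,0.97,-0.01]
    - [-1.11,1.12,-0.02]
    - [-1.63,1.34,-0.03]
    - [-2.12,1.63,-0.04]
    - [-2.56,1.99,-0.04]
    - [-2.94,2.39,-0.05]
    - [-3.26,2.86,-0.06]
    - [-3.51,3.37,-0.07]
    - [-3.69,3.91,-0.08]
    - [-3.8,4.47,-0.09]
  gripper: [1,1,1,1,1,1,1,1,1,1,1,1]

```text
t: 23.5
ee_pos: [0.5783, -0.0825, 0.0848]
tcp_rot: [-0.975, -2.985, 0.001]
contact_force: [-1.8, -1.0, -0.5]
grip_width: 0.0001
gripper_force: 1.1
```

```bash
python3 -c "
from c import *
plan(n=11);findpip(1.8)"
```

```text
t 23.5 pos [ 0.5783 -0.0825  0.0848] yaw_y 53.8 F_tool [ 0.9 -1.9  0.5] axis in tool mm [ 2.  41.6 -0. ] theta -123.4 j [-0.19 -1.13]
[-0.56, 0.14, -0.01], [-1.11, 0.29, -0.02], [-1.64, 0.51, -0.03], [-2.12, 0.8, -0.04], [-2.56, 1.16, -0.04], [-2.95, 1.58, -0.05], [-3.28, 2.04, -0.06], [-3.53, 2.55, -0.07], [-3.72, 3.08, -0.08], [-3.83, 3.64, -0.09], [-3.86, 4.21, -0.1], 
pip scan (turned:grey) {0: 96, 10: 100, 20: 91, 30: 82, 40: 68, 50: 58, 60: 51, 70: 51, 80: 53, 90: 57, 100: 68, 110: 75, 120: 77, 130: 80, 140: 73, 150: 55, 160: 50, 170: 48, 180: 49, 190: 50, 200: 61, 210: 136, 220: 175, 230: 175, 240: 168, 250: 137, 260: 104, 270: 124, 280: 163, 290: 164, 300: 132, 310: 99, 320: 71, 330: 72, 340: 78, 350: 79}
```

Now at 621° total. I'll press first, then go another 88°.

step_arm:
  dr:
    - [0,0,0]
    - [0,0,-0.14]
    - [0,0,-0.28]
    - [0,0,-0.42]
    - [0,0,-0.56]
    - [0,0,-0.7]
    - [0,0,-0.84]
    - [0,0,-0.98]
    - [0,0,-1.12]
    - [0,0,-1.26]
    - [0,0,-1.4]
    - [0,0,-1.54]
    - [0,0,-1.54]
  slide:
    - [0,0.1,0]
    - [-0.56,0.14,-0.01]
    - [-1.11,0.29,-0.02]
    - [-1.64,0.51,-0.03]
    - [-2.12,0.8,-0.04]
    - [-2.56,1.16,-0.04]
    - [-2.95,1.58,-0.05]
    - [-3.28,2.04,-0.06]
    - [-3.53,2.55,-0.07]
    - [-3.72,3.08,-0.08]
    - [-3.83,3.64,-0.09]
    - [-3.86,4.21,-0.1]
    - [-5.06,4.17,-0.1]
  gripper: [1,1,1,1,1,1,1,1,1,1,1,1,1]

```text
t: 25.18
ee_pos: [0.6444, -0.0782, 0.086]
tcp_rot: [1.368, -2.828, -0.0]
contact_force: [-0.5, -0.1, -0.1]
grip_width: 0.0001
gripper_force: 0.0
```

Run:
```python
from c import *
st((.6012,-.0477));d=findpip(2)
cv2.imwrite("pics/p3.png",cv2.resize(d["frame"][145:265,165:285],None,fx=4,fy=4,interpolation=cv2.INTER_CUBIC)[:,:,::-1])
```

```text
t 25.18 pos [ 0.6444 -0.0782  0.086 ] yaw_y 141.6 F_tool [0.4 0.3 0.1] axis in tool mm [ 2.9 52.8  0. ] theta -35.2 j [-0.17 -2.64]
pip scan (turned:grey) {0: 173, 10: 175, 20: 176, 30: 176, 40: 175, 50: 175, 60: 174, 70: 173, 80: 174, 90: 174, 100: 175, 110: 174, 120: 174, 130: 174, 140: 174, 150: 175, 160: 175, 170: 174, 180: 175, 190: 174, 200: 175, 210: 175, 220: 176, 230: 177, 240: 176, 250: 176, 260: 175, 270: 175, 280: 175, 290: 176, 300: 177, 310: 176, 320: 176, 330: 163, 340: 122, 350: 154}
```

View pics/p3.png

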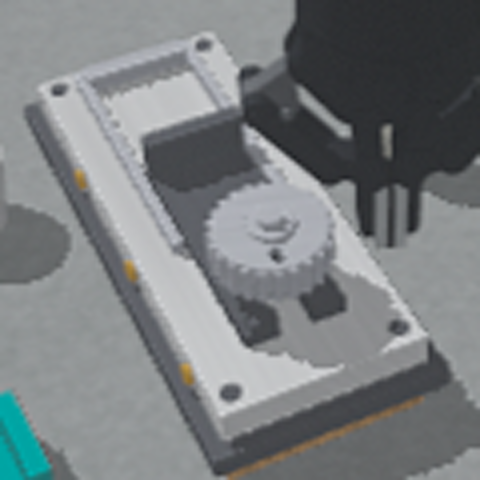

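The pip is at crop (278,255). The total is about 702° of the 720° wanted, well inside the tolerance. Next I lift over the nut, turn tool y along the strap's +y, and come down between the nut and the lip.

step_arm:
  dr:
    - [0,0,0]
    - [0,0,0]
    - [0,0,0.177]
    - [0,0,0.354]
    - [0,0,0.531]
    - [0,0,0.708]
    - [0,0,0.885]
    - [0,0,1.062]
    - [0,0,1.241]
    - [0,0,1.241]
    - [0,0,1.241]
    - [0,0,1.241]
    - [0,0,1.241]
  slide:
    - [0,0,-3]
    - [0,0,-6]
    - [-0.7,1,-6]
    - [-1.4,2,-6]
    - [-2.1,3,-6]
    - [-2.8,4,-6]
    - [-3.5,5,-6]
    - [-4.2,6.1,-6]
    - [-4.82,7.03,-6]
    - [-4.82,7.03,-5]
    - [-4.82,7.03,-2]
    - [-4.82,7.03,0.5]
    - [-4.82,7.03,0.5]
  gripper: [1,1,1,1,1,1,1,1,1,1,1,1,1]

```text
t: 26.85
ee_pos: [0.6176, 0.0024, 0.0789]
tcp_rot: [-0.525, -3.094, 0.001]
contact_force: [0.8, 0.2, 0.7]
grip_width: 0.0
gripper_force: 0.0
```

Run:
```python
from c import *
st((.6012,-.0477));d=get_image("side");pip("side")
cv2.imwrite("pics/p4.png",cv2.resize(d["frame"][125:265,165:285],None,fx=4,fy=4,interpolation=cv2.INTER_CUBIC)[:,:,::-1])
```

```text
t 26.85 pos [0.6176 0.0024 0.0789] yaw_y 70.7 F_tool [-0.6  0.5 -0.7] axis in tool mm [ -1.1 -52.7   0.1] theta 71.9 j [-0.05 -1.28]
```

View pics/p4.png

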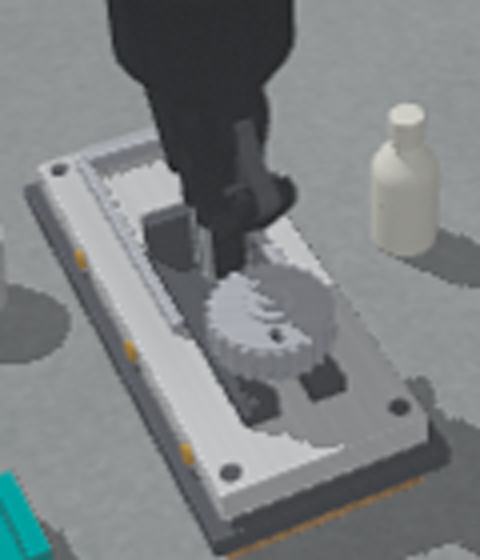

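The finger is down between nut and lip, clear of both, with the tip over the strap at about crop (225,270). Lowering slightly and beginning the push.

step_arm:
  dr:
    - [0,0,0]
    - [0,0,0]
    - [0,0,0]
    - [0,0,0]
    - [0,0,0]
    - [0,0,0]
    - [0,0,0]
    - [0,0,0]
    - [0,0,0]
  slide:
    - [-0.1,0.2,0.6]
    - [-0.1,0.8,0.6]
    - [-0.1,1.4,0.6]
    - [-0.1,1.7,0.6]
    - [-0.1,2,0.6]
    - [-0.1,2.4,0.6]
    - [-0.1,2.8,0.6]
    - [-0.1,3.2,0.6]
    - [-0.1,3.6,0.6]
  gripper: [1,1,1,1,1,1,1,1,1]

```text
t: 28.08
ee_pos: [0.6318, 0.0369, 0.075]
tcp_rot: [-0.528, -3.097, 0.0]
contact_force: [-1.4, -2.3, 2.0]
grip_width: -0.0
gripper_force: 1.3
```

```bash
python3 -c "
from c import *
st((.6012,-.0477))"
```

```text
t 28.07 pos [0.6318 0.0369 0.075 ] yaw_y 70.6 F_tool [ 0.5 -2.6 -2. ] axis in tool mm [  0.8 -89.9   0. ] theta 70.1 j [ 0.01 -1.22]
```

Sliding at 2.6 N. Pushing the remaining 4.7 cm, then backing off and lifting.

step_arm:
  dr:
    - [0,0,0]
    - [0,0,0]
    - [0,0,0]
    - [0,0,0]
    - [0,0,0]
    - [0,0,0]
    - [0,0,0]
    - [0,0,0]
    - [0,0,0]
    - [0,0,0]
    - [0,0,0]
    - [0,0,0]
  slide:
    - [0,0.4,0]
    - [0,0.8,0]
    - [0,1.2,0]
    - [0,1.6,0]
    - [0,2,0]
    - [0,2.4,0]
    - [0,2.8,0]
    - [0,3.2,0]
    - [0,3.6,0]
    - [0,4,0]
    - [0,4.4,0]
    - [0,4.7,0]
  gripper: [1,1,1,1,1,1,1,1,1,1,1,1]

```text
t: 29.58
ee_pos: [0.6474, 0.0812, 0.075]
tcp_rot: [-0.528, -3.097, 0.0]
contact_force: [-0.7, -2.2, 2.7]
grip_width: -0.0002
gripper_force: 1.5
```

```bash
python3 -c "
from c import *
st((.6012,-.0477))"
```

```text
t 29.57 pos [0.6474 0.0812 0.075 ] yaw_y 70.7 F_tool [-0.  -2.4 -2.7] axis in tool mm [   0.8 -137.     0. ] theta 70.3 j [ 0.08 -1.15]
```

step_arm:
  dr:
    - [0,0,0]
    - [0,0,0]
    - [0,0,0]
    - [0,0,0]
    - [0,0,0]
    - [0,0,0]
    - [0,0,0]
    - [0,0,0]
    - [0,0,0]
    - [0,0,0]
  slide:
    - [0,-0.7,0]
    - [0,-1.5,0]
    - [0,-1.5,-3]
    - [0,-1.5,-8]
    - [0,-1.5,-14]
    - [0,4,-17]
    - [0,10,-17]
    - [0,16,-17]
    - [0,22,-17]
    - [0,22,-17]
  gripper: [1,1,1,1,1,1,1,1,1,1]

```text
t: 30.82
ee_pos: [0.7204, 0.2922, 0.2439]
tcp_rot: [-0.523, -3.097, -0.001]
contact_force: [0.1, 0.0, -1.4]
grip_width: -0.0001
gripper_force: 0.0
```

Run:
```python
from c import *
st((.6012,-.0477));s=findpip(2);t=get_image("top")
cat=np.hstack([cv2.resize(t["frame"][140:250,160:300],(560,440),interpolation=cv2.INTER_CUBIC)[:,:400],cv2.resize(s["frame"][145:265,165:265],(400,480))[:440]])
cv2.imwrite("pics/end.png",cat[:,:,::-1])
```

```text
t 30.82 pos [0.7204 0.2922 0.2439] yaw_y 70.8 F_tool [-0.1  0.   1.4] axis in tool mm [ 1.000e+00 -3.602e+02 -3.000e-01] theta 70.7 j [ 0.35 -0.89]
pip scan (turned:grey) {0: 168, 10: 171, 20: 171, 30: 171, 40: 170, 50: 170, 60: 169, 70: 169, 80: 169, 90: 170, 100: 170, 110: 169, 120: 169, 130: 168, 140: 169, 150: 170, 160: 171, 170: 169, 180: 170, 190: 169, 200: 170, 210: 170, 220: 171, 230: 172, 240: 171, 250: 170, 260: 170, 270: 169, 280: 170, 290: 170, 300: 172, 310: 171, 320: 171, 330: 159, 340: 118, 350: 149}
```

View pics/end.png

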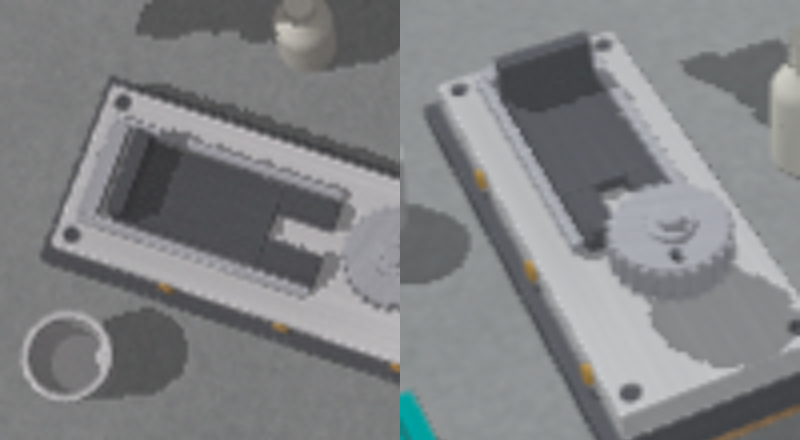

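The top view shows the fork ends at about x=340, clear of the nut rim at about x=345. The strap is flat between the rails, the nut is still at about 702°, the cup and bottle have not moved, and the arm is clear.

```bash
python3 -c "
from station import robot
print(robot.sign_off())"
```

```text
the job is handed in; nothing more can be done
None
```

The job is handed in: the nut is loosened by about 702° (target 720° ± 90°), the strap is pushed back about 65 mm so its fork is clear of the nut, and the arm finished clear at about 31 s.

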